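Clear the knife and wedge up the violin mould

ROBOT

A 7-joint arm with a two-finger parallel gripper is mounted at the origin on the work surface. World frame = base frame: x ahead of the robot, y to its left, z up, the work surface at z = 0. Lengths are in m, angles in degrees, forces in N, time in s.
With the tool pointing down it reaches from about 0.425 to 0.875 m from the base axis. Payload 4.7 kg.
Tool frame: the origin (TCP) lies midway between the tips of the shut fingers; the grasp point (between the pads) lies 19 mm behind it; z points along the fingers, y is the line along which they close (so a half turn about z gives the same grasp; the last joint's range is limited). The gripper opens to 87 mm and grips with 3 to 60 N. Pads are 19 mm wide; open, the fingers measure 117 mm over their backs; the gripper's body (75 mm by 190 mm) begins 51 mm behind the grasp point.
Start: joints at [-62.332, 18.392, -4.016, 83.108, 1.295, 78.541, -3.26], TCP at [0.294, 0.58, 0.189] pointing down, gripper open.
Joint ranges: [-163.93, 163.93], [-17.29, 119.83], [-79.2, 71.16], [3.27, 140.29], [-89.18, 269.18], [5.43, 117.66], [-154.24, 154.24]. Speed limits (degrees/s): [147.25, 147.25, 180, 180, 180, 180, 180].

INTERFACE

Orientations are given as [roll, pitch, yaw] about the fixed x, y, z axes, in that order (R = Rz(yaw) Ry(pitch) Rx(roll)).
In Python, from cell import env gives the robot as it stands.
- The arm moves only by the tool step_arm, never from a script. Its argument "moves" is a list of rows, each an object with "dp": the shift along the tool's x, y, z in mm, a list of three; "dr": the turn, a rotation vector about the tool's x, y, z in rad, a list of three; "fingers": the closure, from 0 (fully open) to 1 (shut). In form: [{"dp": [dx, dy, dz], "dr": [ax, ay, az], "fingers": fingers}, ...]. A call has exactly 5 rows; each row shifts and turns the commanded pose from where the row before left it, along the tool's axes as they then stand; what a row does not reach is not made up. A row lasts 1/8 s, in which the tool goes at most 62.5 mm and 10.7 degrees, less where a joint would pass 70% of its speed; a pose out of reach is approached as far as the arm can. A call with a gripper value outside its range is refused whole. The fingers move at their own pace and stop on an object; "squeeze" is the grip in N (left out, the last holds). Time passes only in rows, so rows that do not move let the fingers close, or fill a call up. It gives the time, the measured TCP pose, the force, the opening and the grip force at its end, in the units of the state.
- env.get_obs(): the state, without advancing time (a new reading comes with each control period).
- env.read_camera(name): name is "side" or "top" or "wrist"; returns the picture (420x560x3 uint8, red, green, blue); there is no depth.
- env.camera_model(name): a dict with "fx", "fy", "cx", "cy" (pixels), "k1" (the pictures are not rectified: a ray, as slopes to the right and down, at radius r is drawn at 1 + k1 r^2 times it, then the intrinsics apply), "R" (3x3) and "t" (3): a world point X has camera coordinates R X + t. Camera axes: x right, y down, z forward; pixel columns grow to the right and rows downward; lengths in m; the calibration is good to about 2 mm. A picture is of the moment at which its call begins: read the wrist's pose just before it. camera_model takes no time and is no camera call; for the wrist camera it gives the pose at the moment of the call.
- env.sign_off(): hands the job in; it is judged then, once.
The state is a dict: "time_s": time; "qpos": joint angles; "joint_velocities": joint speeds; "effort": joint torques, N m; "tool_pos": TCP position; "tool_rot": TCP orientation; "force": force on the tool from outside, world axes, zero at the start; "wrist_torque": the same for the moment, N m; "grip_width": finger opening in m; "grasp_force": force on a finger pad.
Only numpy, scipy, OpenCV 4.12 (cv2) and the standard library are available. Lean on these libraries where they do the work, as an engineer would, in place of code of your own. Each camera call takes 0.05 s, during which the arm holds its last target. There are 200 camera calls.

TASK

Tidy the bench knife off the workboard into the open drawer of the little tool chest so that it lies inside. Then slide the wooden wedge, thin end first and flat on the board, under the round lower end of the violin mould until that end just lifts off its batten, by a few millimetres (about 2 to 5). Finish still holding the wedge there with the gripper; do not touch the mould itself, and leave the mug, the little tin and the brass finger plane alone.

Things in the scene. Friction and masses are not known exactly. Their poses are not given: they have to be found in the camera images.
- board: Plywood workboard, fixed, 660 x 300 x 20 mm. Origin: centre of its underside. Its x axis runs along its length from the wedge end to the mould (roughly world +y); z up. Two fixed dark battens, 15 (along x) x 200 x 10 mm high, lie across it at x = 60 and 260 mm under the mould; two dowels at x = 319 mm stop the mould from sliding away. The mould is centred on the board's x axis.
- mould: Violin mould, loose, wood with round holes, 350 mm long, 30 mm thick, 0.5 to 1 kg. Lies on the battens: underside 10 mm, top 40 mm above the board's face. Origin: centre of its underside; x axis from the wide lower end (x = -175 mm, radius 104 mm, facing the wedge) to the narrow end by the dowels. Wedging it up takes a push of 1 to 10 N.
- mould_edge (a point): The point of the mould's underside at the very end of its lower bout (nearest to the wedge); the height of this point shows the lift. It starts 10 mm above the board's upper face.
- wedge: Hardwood wedge, loose, 70 g, 125 x 34 mm. Origin: centre of its flat underside; x points to the thin end (x = 62.5 mm, 4 mm thick). Ramp rises to 26 mm at x = -27.5 mm; behind it a butt 35 mm long, 40 mm high, gripped across the 34 mm. Lies on the board, thin end roughly to the mould. Touches the mould's edge with the thin end 25 mm under it; each further 10 mm lifts the edge 2.4 mm.
- wedge_grip (a point): Grip point in the wedge's butt, 45 mm behind the wedge's origin and 28 mm above its underside. Axes as the wedge's.
- knife: Luthier's bench knife, loose, about 70 g, 140 mm long, lying across the board between wedge and mould, in the wedge's way. Origin: middle of its length, at its underside. x axis points to the blade's point; wooden handle 90 x 20 x 16 mm (x = -70 to +20 mm), steel blade 50 x 14 x 4 mm.
- knife_grip (a point): Point in the knife handle to grip, near the centre of mass: 15 mm from the origin towards the handle, 8 mm above the underside. Axes as the knife's.
- knife_tip (a point): Point 5 mm short of the knife's point, 8 mm above the underside level.
- chest: Small wooden tool chest, fixed, 220 mm deep (x) x 220 mm wide (y) x 85 mm high, standing on the bench on the robot's right. Origin: centre of its underside; its front faces its own -x, towards the robot. The top board starts 95 mm in front of the origin (x = -95 mm).
- chest_drawer0 (a joint): How far the chest's only drawer is pulled out (m), along the chest's -x; it starts at 0.105 to 0.135 and moves if pushed (about 1 N).
- drawer_floor (a point): Centre of the drawer's inner floor, axes as the chest's, moves with the drawer; 22 mm above the bench. Inside 175 mm (x) by 178 mm (y), walls 41 mm high, front panel 52 mm high with a knob outside. Inner front face at x = -88 mm; from there only the first 99 to 129 mm (joint value less 6 mm) are open from above, the rest is under the chest's top board.
- mug: White mug with a handle, radius 40 mm, 95 mm high, bystander on the bench between the robot and the board. Origin: centre of its underside.
- plane: Tiny brass finger plane, 45 x 22 mm, about 33 mm high, bystander standing on the board at its edge, either beside the wedge (side away from the robot) or by the mould's waist (robot's side). Origin: centre of its underside.
- tin: Small round steel tin, radius 18 mm, 24 mm high, bystander standing on the board at its edge, either beside the wedge (side away from the robot) or by the mould's waist (robot's side). Origin: centre of its underside.
Things that resemble listed ones, but are neither listed nor needed, are in the scene too. Of the things that look like the wedge, the smallest one is meant.

How it is judged:
By the outcome, as a careful person would: the job done as asked, in the order asked, and still so for the second after the job is handed in, while the arm keeps its last pose, push and grip.
It also fails if it takes over 54 s, if anything falls off the work surface, if the arm or the gripper's body presses on something with over 40 N, if the wrist force passes 120 N, or if a joint passes its speed limit or range.

## Working session

There is one attempt and no reset: what is moved stays moved. The work goes in short steps, Python scripts to look and compute and a tool call to move; the robot and the scene stay as the last step left them, time stands still between calls to the robot, and variables do not carry over. Pictures are saved under pics/ and viewed, at most 10 in all, crops included, and the job is handed in when it is done.

Besides the shell and the picture viewer there is one more tool, called after "Emit:" by a JSON object that holds its "api" and its "payload". step_arm: Moves the arm, as the interface text tells. Its arguments: {"type":"object","properties":{"moves":{"type":"array","items":{"type":"object","properties":{"dp":{"type":"array","items":{"type":"number"}},"dr":{"type":"array","items":{"type":"number"}},"fingers":{"type":"number"}}}},"squeeze":{"type":"number"}},"required":["moves"]}

```bash
mkdir -p pics; ls; python3 - <<'E'
from cell import env
import cv2
o=env.get_obs();print(o)
for n in("side","top","wrist"):
    m=env.camera_model(n);print(n,m)
    cv2.imwrite(f"pics/{n}0.png",env.read_camera(n)[:,:,::-1])
E
```

```text
pics
{'time_s': 0.0, 'qpos': array([-62.33171925,  18.44135428,  -4.01633527,  83.17642237,
         1.29417821,  78.53933564,  -3.26080642]), 'joint_velocities': array([-0.07266981, -0.158863  , -0.10451342, -0.03239874, -0.01664903,
        0.05098527,  0.04681919]), 'effort': array([ 1.76070921e-04, -4.91286206e+01, -4.04068977e-01, -3.12524056e+01,
       -6.39024074e-02,  4.38190112e-02,  1.87051978e-04]), 'tool_pos': array([0.29343487, 0.57929553, 0.18762234]), 'tool_rot': array([-1.79888089e+02,  4.67143044e-03,  1.53141300e+02]), 'force': array([ 0.17693505, -0.38113331, -0.48041252]), 'wrist_torque': array([ 0.04805736, -0.01590902,  0.02741358]), 'grasp_force': 0.0, 'grip_width': 0.08721336607669777}
side {'fx': 542.7543752540389, 'fy': 542.7543752540389, 'cx': 285.9135824522631, 'cy': 211.2033368132492, 'k1': -0.17814086302824694, 'R': array([[-0.98359299, -0.17914242, -0.0212796 ],
       [-0.06919579,  0.48357239, -0.87256501],
       [ 0.16660364, -0.85677636, -0.48803431]]), 't': array([0.51124952, 0.10297217, 1.4023432 ])}
top {'fx': 508.334407063132, 'fy': 508.334407063132, 'cx': 277.7574555855186, 'cy': 201.15778568825885, 'k1': 0.048859456571640925, 'R': array([[ 8.60910369e-04, -9.99805925e-01,  1.96817495e-02],
       [-9.81127463e-01, -4.65016894e-03, -1.93306172e-01],
       [ 1.93360180e-01, -1.91438856e-02, -9.80941055e-01]]), 't': array([-0.01477734,  0.55098761,  1.14303808])}
wrist {'fx': 307.2018407536959, 'fy': 307.2018407536959, 'cx': 274.72228421357846, 'cy': 213.48648628627637, 'k1': -0.04220463505862903, 'R': array([[ 0.45150314,  0.89226868, -0.00123149],
       [ 0.85542094, -0.4324642 ,  0.2850083 ],
       [ 0.25377141, -0.12973558, -0.95852426]]), 't': array([-0.6488118 , -0.03431725,  0.39035774])}
```

View pics/top0.png

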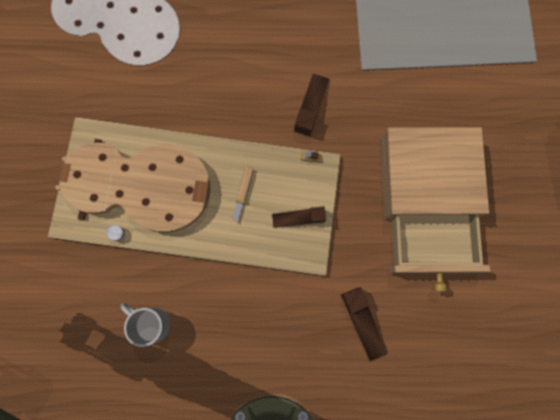

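View pics/side0.png

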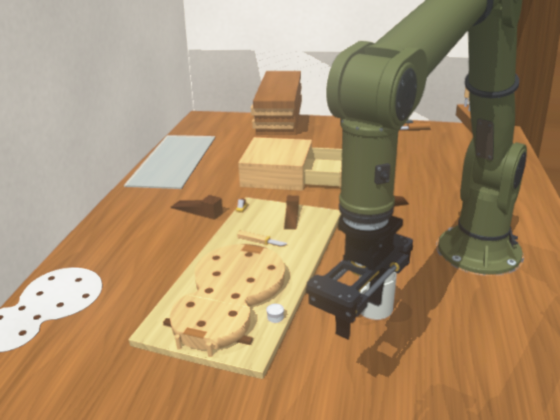

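The top view shows the board with the mould on the left at (165,190). The knife is at (243,195), handle up-right (249,180), tip (237,218). The tin is at (116,233), the plane at (310,156), the mug at (145,326) and the open drawer at (440,240).

Wedge candidates in the top view are: the dark wedge on the board at (300,217), a larger one on the bench at (312,105), and a larger one at (363,323). I choose the smallest, on the board at (300,217). Knife look-alikes: none on the board. In the side view there is something at (415,128), far off on the bench. I'll confirm with a close crop.

```bash
cat > h.py <<'E'
import numpy as np, cv2
from cell import env
def K(m): return np.array([[m["fx"],0,m["cx"]],[0,m["fy"],m["cy"]],[0,0,1.]])
def ray(m,uv):
    s=cv2.undistortPoints(np.array(uv,float).reshape(-1,1,2),K(m),np.array([m["k1"],0,0,0.])).reshape(-1,2)
    d=np.c_[s,np.ones(len(s))]@m["R"]
    return -m["R"].T@m["t"],d
def onz(m,uv,z):
    c,d=ray(m,uv); return c+d*((z-c[2])/d[:,2])[:,None]
def proj(m,X):
    return cv2.projectPoints(np.array(X,float).reshape(-1,1,3),cv2.Rodrigues(m["R"])[0],m["t"],K(m),np.array([m["k1"],0,0,0.]))[0].reshape(-1,2)
def tri(m1,a,m2,b):
    c1,d1=ray(m1,a);c2,d2=ray(m2,b);o=[]
    for p,q in zip(d1,d2):
        s=np.linalg.lstsq(np.c_[p,-q],c2-c1,rcond=None)[0]
        x,y=c1+p*s[0],c2+q*s[1];o.append(np.r_[(x+y)/2,np.linalg.norm(x-y)])
    return np.array(o)
E
python3 - <<'E'
from h import *
a=cv2.imread("pics/top0.png")[130:290,200:500];b=cv2.imread("pics/side0.png")[180:270,210:360]
a=cv2.resize(a,None,fx=2.6,fy=2.6,interpolation=cv2.INTER_CUBIC)
cv2.imwrite("pics/crop1.png",a)
E
```

```text
(no output)
```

View pics/crop1.png

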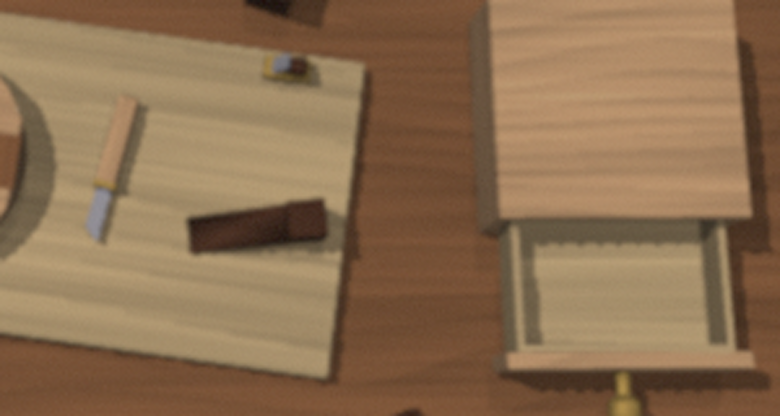

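The crop shows the board wedge with its thin end left at crop (190,235) and its butt right at (308,222); it is the smallest of the three. The knife's handle runs (127,97)-(105,187) and its blade point is at (95,238). The drawer interior is roughly (525-710, 225-350).

```bash
python3 - <<'E'
from h import *
np.set_printoptions(precision=4,suppress=True)
T=env.camera_model("top");S=env.camera_model("side")
full=lambda L:np.array(L)/2.6+[200,130]
it=cv2.imread("pics/top0.png");is_=cv2.imread("pics/side0.png")
B=onz(T,[(78,119),(340,155),(327,274),(50,240)],.02)
print("board",B, B.mean(0))
x=(B[0]+B[3]-B[1]-B[2])[:2];print("board yaw",np.degrees(np.arctan2(x[1],x[0])),np.linalg.norm(x)/2)
hsv=lambda i:cv2.cvtColor(i,cv2.COLOR_BGR2HSV)
for n,i,box in(("top",it,(220,150,345,260)),("side",is_,(235,190,310,250))):
    x0,y0,x1,y1=box;h=hsv(i)[y0:y1,x0:x1]
    for nm,m in(("dark",h[:,:,2]<85),("blade",(h[:,:,1]<60)),("handle",(h[:,:,1]>105)&(h[:,:,2]>120))):
        _,l,st,c=cv2.connectedComponentsWithStats(m.astype(np.uint8))
        for k in range(1,len(st)):
            if st[k,4]>25:
                p=np.argwhere(l==k)[:,::-1]+[x0,y0]
                r=cv2.minAreaRect(p.astype(np.float32));print(n,nm,st[k,4],c[k]+[x0,y0],cv2.boxPoints(r).round(1).tolist())
d=full([(497,218),(748,216)]);print("chest top front",onz(T,d,.085))
d=full([(507,358),(752,358)]);print("drawer front top",onz(T,d,.06))
d=full([(540,345),(710,345),(540,240),(710,240)]);print("floor",onz(T,d,.022))
k=full([(127,97),(105,187),(95,238)]);print("knife",onz(T,k,[.036]),onz(T,k,.024))
w=full([(287,205),(325,200),(327,238),(290,243)]);print("butt",onz(T,w,.06),onz(T,w,.06).mean(0))
w=full([(190,220),(192,253)]);print("thin",onz(T,w,.024))
E
```

```text
board [[ 0.7614  0.4778  0.02  ]
 [ 0.6746 -0.1676  0.02  ]
 [ 0.3833 -0.1302  0.02  ]
 [ 0.4624  0.5198  0.02  ]] [0.5704 0.175  0.02  ]
board yaw 82.70081835600028 0.6529648163515123
top dark 51 [313.8824 156.0784] [[308.79998779296875, 157.1999969482422], [313.0, 151.0], [319.0, 155.0], [314.79998779296875, 161.1999969482422]]
top dark 240 [335.4083 211.4167] [[328.3999938964844, 258.8999938964844], [339.0, 158.8000030517578], [344.20001220703125, 159.3000030517578], [333.70001220703125, 259.5]]
top dark 763 [299.8938 217.4705] [[272.20001220703125, 212.39999389648438], [324.3999938964844, 206.60000610351562], [326.20001220703125, 222.39999389648438], [273.8999938964844, 228.1999969482422]]
top blade 43 [308.0465 153.9767] [[305.0, 151.0], [311.0, 151.0], [311.0, 157.0], [305.0, 157.0]]
top blade 131 [237.3435 211.2366] [[231.10000610351562, 219.60000610351562], [236.39999389648438, 201.1999969482422], [243.1999969482422, 203.1999969482422], [238.0, 221.60000610351562]]
top handle 29 [302.4483 155.    ] [[301.0, 159.0], [301.0, 151.0], [305.0, 151.0], [305.0, 159.0]]
top handle 36
[... 721 characters left out ...]
e 121 [251.6529 246.876 ] [[240.0, 249.0], [240.0, 244.0], [265.0, 244.0], [265.0, 249.0]]
chest top front [[ 0.5166 -0.2719  0.085 ]
 [ 0.5194 -0.4918  0.085 ]]
drawer front top [[ 0.3961 -0.2814  0.06  ]
 [ 0.3974 -0.4959  0.06  ]]
floor [[ 0.4104 -0.3214  0.022 ]
 [ 0.4114 -0.4754  0.022 ]
 [ 0.507  -0.3263  0.022 ]
 [ 0.5078 -0.4828  0.022 ]]
knife [[0.6377 0.0564 0.036 ]
 [0.5523 0.0756 0.036 ]
 [0.5049 0.084  0.036 ]] [[0.6409 0.0569 0.024 ]
 [0.5546 0.0762 0.024 ]
 [0.5068 0.0847 0.024 ]]
butt [[ 0.5319 -0.0894  0.06  ]
 [ 0.5366 -0.1237  0.06  ]
 [ 0.502  -0.1249  0.06  ]
 [ 0.4974 -0.0917  0.06  ]] [ 0.517  -0.1075  0.06  ]
thin [[ 0.5239 -0.0026  0.024 ]
 [ 0.4932 -0.0045  0.024 ]]
```

Emit:
{"api": "step_arm", "payload": {"moves": [{"dp":[-41,-27,0],"dr":[0,0,0],"fingers":0},{"dp":[-41,-27,0],"dr":[0,0,0],"fingers":0},{"dp":[-41,-27,0],"dr":[0,0,0],"fingers":0},{"dp":[-41,-27,0],"dr":[0,0,0],"fingers":0},{"dp":[-41,-27,0],"dr":[0,0,0],"fingers":0}], "squeeze": 20}}

```text
time_s: 0.78
tool_pos: [0.4161, 0.3652, 0.1886]
tool_rot: [-180.0, -0.0, 153.1]
force: [0.2, -0.4, -0.3]
grip_width: 0.0869
grasp_force: 0.0
```

Emit:
{"api": "step_arm", "payload": {"moves": [{"dp":[-41,-27,0],"dr":[0,0,0],"fingers":0},{"dp":[-41,-27,0],"dr":[0,0,0],"fingers":0},{"dp":[-41,-27,0],"dr":[0,0,0],"fingers":0},{"dp":[-41,-27,0],"dr":[0,0,0],"fingers":0},{"dp":[-41,-27,0],"dr":[0,0,0],"fingers":0}]}}

```text
time_s: 1.4
tool_pos: [0.5379, 0.1523, 0.1886]
tool_rot: [180.0, -0.0, 153.1]
force: [0.5, 0.3, -0.8]
grip_width: 0.0874
grasp_force: 0.0
```

Emit:
{"api": "step_arm", "payload": {"moves": [{"dp":[-40,-27,0],"dr":[0,0,0],"fingers":0},{"dp":[-40,-27,0],"dr":[0,0,0],"fingers":0},{"dp":[0,0,0],"dr":[0,0,-0.09],"fingers":0},{"dp":[0,0,0],"dr":[0,0,-0.18],"fingers":0},{"dp":[0,0,0],"dr":[0,0,0],"fingers":0}]}}

```text
time_s: 2.02
tool_pos: [0.5843, 0.0693, 0.1884]
tool_rot: [-180.0, -0.0, 168.5]
force: [0.1, 0.6, -0.1]
grip_width: 0.0871
grasp_force: 0.0
```

```bash
python3 - <<'E'
from h import *
import pickle
m=env.camera_model("wrist");i=env.read_camera("wrist")[:,:,::-1]
cv2.imwrite("pics/w1.png",i);pickle.dump(m,open("w1.pkl","wb"))
o=env.get_obs();print(o["tool_pos"],o["tool_rot"],o["time_s"],o["qpos"])
E
```

```text
[0.58427011 0.06948277 0.1884971 ] [-1.79995119e+02 -2.57252642e-02  1.68425271e+02] 2.075 [-24.79925917  10.93707071  17.72914497  92.93828186  -3.40768219
  76.68112121  71.84019534]
```

View pics/w1.png

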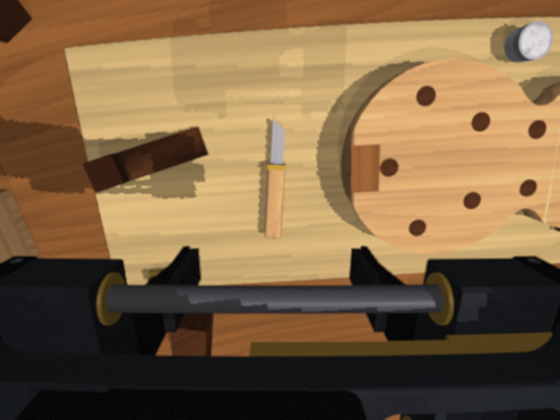

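The wrist view shows the knife at (275,180): handle end (273,238), collar (276,166), tip (275,120). The wedge's thin end is at (204,140) and its butt end at (91,177). The mould's round end is at about (350,165).

```bash
python3 - <<'E'
from h import *
import pickle
np.set_printoptions(precision=4,suppress=True)
T=env.camera_model("top");W=pickle.load(open("w1.pkl","rb"));S=env.camera_model("side")
i=cv2.imread("pics/w1.png");h=cv2.cvtColor(i,cv2.COLOR_BGR2HSV)
def comp(m,box,mn):
    x0,y0,x1,y1=box;_,l,st,c=cv2.connectedComponentsWithStats(m[y0:y1,x0:x1].astype(np.uint8))
    for k in range(1,len(st)):
        if st[k,4]>mn:
            p=(np.argwhere(l==k)[:,::-1]+[x0,y0]).astype(np.float32);yield p
for nm,m,b in(("wedge",h[:,:,2]<75,(75,110,225,205)),("blade",h[:,:,1]<60,(255,110,300,175)),("handle",(h[:,:,1]>100)&(h[:,:,2]>150),(255,150,300,245))):
    for p in comp(m,b,60):
        print(nm,len(p),cv2.boxPoints(cv2.minAreaRect(p)).round(1).tolist(),cv2.approxPolyDP(cv2.convexHull(p),2.5,True)[:,0].tolist())
f=lambda L:np.array(L)/2.6+[200,130]
print("tri collar,end,tip",tri(T,f([(105,187),(127,97),(95,240)]),W,[(276,166),(273,237),(275,120)]))
K2=onz(W,[(276,166),(273,237)],.036);print("knife wrist z36",K2,onz(W,[(275,120)],.022))
print("wedge tri thin corners, butt end top corners",tri(T,f([(190,220),(192,253),(325,200),(327,238)]),W,[(208,153),(199,127),(97,191),(85,164)]))
print("side blade centroid tri",tri(S,[(276.4,242.1)],T,[(237.3,211.2)]))
print("handle side",tri(S,[(255,238.8)],T,[(244.8,183)]))
print("mould end", onz(W,[(351,165)],.06),onz(T,[(209.5,192)],.06))
E
```

```text
wedge 3226 [[82.4000015258789, 163.1999969482422], [197.0, 125.0], [206.89999389648438, 154.6999969482422], [92.30000305175781, 192.89999389648438]] [[206.0, 152.0], [97.0, 191.0], [83.0, 165.0], [174.0, 134.0], [199.0, 136.0]]
blade 514 [[269.29998779296875, 162.89999389648438], [271.79998779296875, 119.9000015258789], [284.79998779296875, 120.5999984741211], [282.29998779296875, 163.6999969482422]] [[274.0, 120.0], [284.0, 130.0], [282.0, 163.0], [270.0, 162.0]]
handle 3495 [[255.0, 150.0], [299.0, 150.0], [299.0, 244.0], [255.0, 244.0]] [[299.0, 244.0], [255.0, 244.0], [255.0, 150.0], [299.0, 150.0]]
tri collar,end,tip [[0.556  0.0765 0.0176 0.0004]
 [0.638  0.0563 0.034  0.0006]
 [0.5046 0.0851 0.0251 0.0011]]
knife wrist z36 [[0.5537 0.0768 0.036 ]
 [0.637  0.0562 0.036 ]] [[0.5044 0.0856 0.022 ]]
wedge tri thin corners, butt end top corners [[ 0.5264 -0.0024  0.0051  0.0016]
 [ 0.4946 -0.0042  0.0097  0.0017]
 [ 0.5383 -0.1247  0.0516  0.0002]
 [ 0.5052 -0.1265  0.0516  0.0038]]
side blade centroid tri [[0.5299 0.0828 0.0303 0.0017]]
handle side [[0.5958 0.0656 0.0248 0.0108]]
mould end [[0.5651 0.155  0.06  ]] [[0.5709 0.1468 0.06  ]]
```

Emit:
{"api": "step_arm", "payload": {"moves": [{"dp":[1,-1,30],"dr":[0,0,0.02],"fingers":0.35},{"dp":[0,0,35],"dr":[0,0,0],"fingers":0.35},{"dp":[0,0,35],"dr":[0,0,0],"fingers":0.35},{"dp":[0,0,30],"dr":[0,0,0],"fingers":0.35},{"dp":[0,0,15],"dr":[0,0,0],"fingers":0.35}], "squeeze": 20}}

```text
time_s: 2.7
tool_pos: [0.5821, 0.0687, 0.042]
tool_rot: [-179.9, -0.1, 167.4]
force: [0.7, 0.7, 0.4]
grip_width: 0.0573
grasp_force: 0.0
```

Emit:
{"api": "step_arm", "payload": {"moves": [{"dp":[0,0,10],"dr":[0,0,0],"fingers":0.35},{"dp":[0,0,6],"dr":[0,0,0],"fingers":0.35},{"dp":[0,0,4],"dr":[0,0,0],"fingers":0.35},{"dp":[0,0,0],"dr":[0,0,0],"fingers":0.35},{"dp":[0,0,0],"dr":[0,0,0],"fingers":0.35}]}}

```text
time_s: 3.32
tool_pos: [0.5837, 0.0687, 0.0243]
tool_rot: [180.0, 0.0, 167.5]
force: [0.2, -0.4, -1.1]
grip_width: 0.0568
grasp_force: 0.0
```

Emit:
{"api": "step_arm", "payload": {"moves": [{"dp":[0,0,0],"dr":[0,0,0],"fingers":1},{"dp":[0,0,0],"dr":[0,0,0],"fingers":1},{"dp":[0,0,0],"dr":[0,0,0],"fingers":1},{"dp":[0,0,0],"dr":[0,0,0],"fingers":1},{"dp":[0,0,0],"dr":[0,0,0],"fingers":1}]}}

```text
time_s: 3.95
tool_pos: [0.5833, 0.0687, 0.0238]
tool_rot: [180.0, 0.0, 167.5]
force: [-0.5, -0.3, 1.0]
grip_width: 0.0146
grasp_force: 0.0
```

Emit:
{"api": "step_arm", "payload": {"moves": [{"dp":[0,0,0],"dr":[0,0,0],"fingers":1},{"dp":[0,0,0],"dr":[0,0,0],"fingers":1},{"dp":[0,0,0],"dr":[0,0,0],"fingers":1},{"dp":[0,0,0],"dr":[0,0,0],"fingers":1},{"dp":[0,0,0],"dr":[0,0,0],"fingers":1}]}}

```text
time_s: 4.58
tool_pos: [0.5833, 0.0687, 0.0238]
tool_rot: [180.0, 0.0, 167.5]
force: [0.4, -0.5, -0.8]
grip_width: 0.0005
grasp_force: 0.0
```

```bash
python3 - <<'E'
from h import *
w=env.read_camera("wrist")[:,:,::-1];s=env.read_camera("side")[150:290,190:350,::-1]
s=cv2.resize(s,(480,420),interpolation=cv2.INTER_CUBIC)
cv2.imwrite("pics/g1.png",cv2.resize(np.hstack([w[:, :],s]),(800,323)))
E
```

```text
(no output)
```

View pics/g1.png

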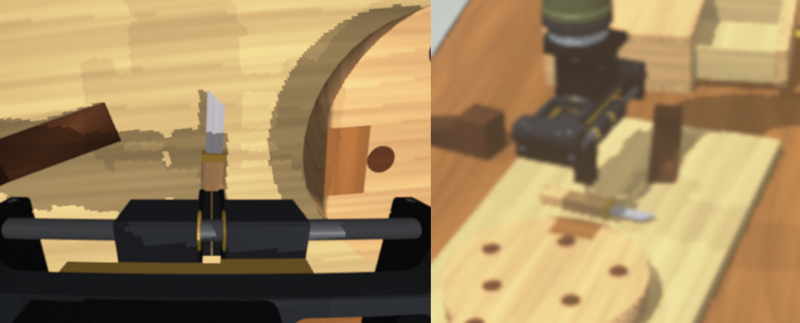

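The picture shows the fingers fully shut at (212,215), apparently above the knife handle rather than around it. In the side inset the finger tip is at (585,183), with the knife visible below it. I'll check the TCP height against the images.

```bash
python3 - <<'E'
from h import *
np.set_printoptions(precision=4,suppress=True)
S=env.camera_model("side");T=env.camera_model("top");o=env.get_obs();p=o["tool_pos"];print(p,o["force"])
print("tcp in side",proj(S,[p,p+[0,0,.02],p+[0,0,.04]]),"seen 256.9,229.3; knife before (255,239)")
i=env.read_camera("side")[:,:,::-1];cv2.imwrite("pics/s2.png",i)
for n,z in(("tcp",.0238),):
    print(onz(S,[(256.9,229.3)],z))
# height of tip at known xy
c,d=ray(S,[(256.9,229.3)]);d=d[0];k=(p[1]-c[1])/d[1];print("tip if y known",c+d*k)
# knife in side: handle near-end
print(onz(S,[(255,238.8)],.036),onz(S,[(255,238.8)],.03),proj(S,[[.583,.0685,.036],[.637,.0563,.036],[.5044,.0856,.022],[.6849,-.1676,.02],[.3833,-.1302,.02],[.4624,.5198,.02]]))
cv2.imwrite("pics/s2c.png",cv2.resize(i[185:275,215:335],(800,600),interpolation=cv2.INTER_CUBIC))
E
```

```text
[0.5833 0.0687 0.0238] [-0.1789 -0.0018  0.3239]
tcp in side [[257.337  239.679 ]
 [256.9725 233.212 ]
 [256.6044 226.6523]] seen 256.9,229.3; knife before (255,239)
[[0.5964 0.0171 0.0238]]
tip if y known [0.5829 0.0687 0.0558]
[[0.5854 0.0842 0.036 ]] [[0.5879 0.0749 0.03  ]] [[257.2516 235.7201]
 [238.5303 231.7518]
 [285.6515 246.115 ]
 [242.2885 197.1062]
 [340.2085 209.834 ]
 [266.5654 370.173 ]]
```

View pics/s2c.png

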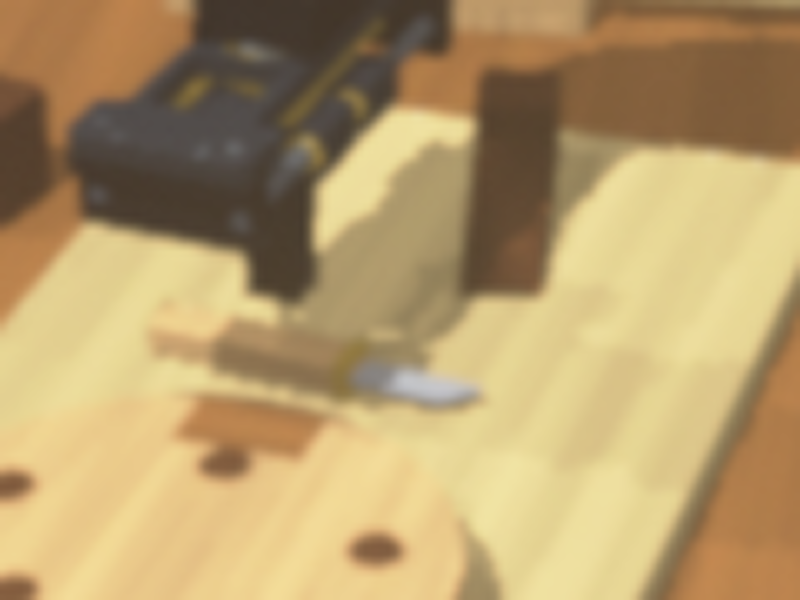

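The crop shows the shut finger tip at (285,298), i.e. side pixel (257.8,229.7), with a gap above the handle at (285,345). The tips seem about 30 mm higher than the reported TCP. I'll cross-check with the wrist camera.

```bash
python3 - <<'E'
from h import *
np.set_printoptions(precision=4,suppress=True)
W=env.camera_model("wrist");p=env.get_obs()["tool_pos"]
i=env.read_camera("wrist")[:,:,::-1]
Z=np.arange(-.02,.081,.01);print(np.c_[Z,proj(W,[p+[0,0,z] for z in Z])])
print(proj(W,[[.5537,.0768,.036],[.637,.0562,.036],[.5044,.0856,.022]]))
cv2.imwrite("pics/w3.png",cv2.resize(i[180:380,175:375],(600,600),interpolation=cv2.INTER_CUBIC))
E
```

```text
[[ -0.02   275.1301 232.4241]
 [ -0.01   275.1558 237.2423]
 [  0.     275.1838 242.4992]
 [  0.01   275.2145 248.2571]
 [  0.02   275.2482 254.5907]
 [  0.03   275.2855 261.59  ]
 [  0.04   275.3269 269.3646]
 [  0.05   275.3731 278.0494]
 [  0.06   275.425  287.8121]
 [  0.07   275.4838 298.8634]
 [  0.08   275.5508 311.4717]]
[[277.6981 203.552 ]
 [274.4029 322.2877]
 [274.2868 119.1904]]
```

View pics/w3.png

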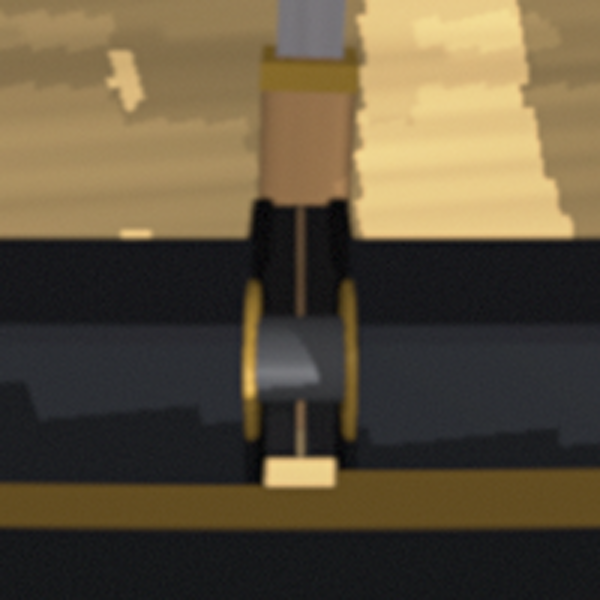

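The wrist crop shows the shut tips ending at crop row 200 (full row 247), above the handle. That agrees with the side view that the tips are about 30 mm above the reported TCP. Next I check the height of the gripper body's lower edge in the side view.

```bash
python3 - <<'E'
from h import *
np.set_printoptions(precision=4,suppress=True)
S=env.camera_model("side");o=env.get_obs();p=o["tool_pos"]
a=np.radians(167.5);tx=np.array([np.cos(a),np.sin(a),0]);ty=np.array([np.sin(a),-np.cos(a),0])
for h in(.07,.1):
  q=[p+sx*.0375*tx+.095*ty+[0,0,h] for sx in(1,-1)];print(h,q,proj(S,q))
print("seen lower corners (252.5,221),(227.7,216.5)")
c,d=ray(S,[(252.5,221),(227.7,216.5)])
for dd in d:
  k=((p[:2]+.095*ty[:2]-c[:2])@ty[:2])/(dd[:2]@ty[:2]);print(c+dd*k, (c+dd*k-p)@tx)
E
```

```text
0.07 [array([0.5673, 0.1695, 0.0938]), array([0.6405, 0.1533, 0.0938])] [[253.0836 237.7244]
 [225.6783 231.9181]]
0.1 [array([0.5673, 0.1695, 0.1238]), array([0.6405, 0.1533, 0.1238])] [[252.4349 227.0374]
 [224.7385 221.3908]]
seen lower corners (252.5,221),(227.7,216.5)
[0.5661 0.1698 0.1407] 0.03864379676899416
[0.6312 0.1554 0.1394] -0.02800487056959783
```

Emit:
{"api": "step_arm", "payload": {"moves": [{"dp":[0,0,-5],"dr":[0,0,0],"fingers":0.4},{"dp":[0,0,0],"dr":[0,0,0],"fingers":0.4},{"dp":[0,0,0],"dr":[0,0,0],"fingers":0.4},{"dp":[0,0,0],"dr":[0,0,0],"fingers":0.4},{"dp":[0,0,5],"dr":[0,0,0],"fingers":0.4}]}}

```text
time_s: 5.4
tool_pos: [0.5836, 0.0687, 0.0239]
tool_rot: [180.0, 0.0, 167.5]
force: [0.3, 0.9, -0.7]
grip_width: 0.0426
grasp_force: 0.0
```

Emit:
{"api": "step_arm", "payload": {"moves": [{"dp":[0,0,5],"dr":[0,0,0],"fingers":0.4},{"dp":[0,0,5],"dr":[0,0,0],"fingers":0.4},{"dp":[0,0,4],"dr":[0,0,0],"fingers":0.4},{"dp":[0,0,4],"dr":[0,0,0],"fingers":0.4},{"dp":[0,0,2],"dr":[0,0,0],"fingers":0.4}]}}

```text
time_s: 6.02
tool_pos: [0.5832, 0.0686, 0.0035]
tool_rot: [-180.0, -0.0, 167.5]
force: [0.9, 0.4, -0.5]
grip_width: 0.0518
grasp_force: 0.0
```

```bash
python3 - <<'E'
from h import *
w=env.read_camera("wrist")[180:380,125:425,::-1];s=env.read_camera("side")[185:275,215:335,::-1]
print(env.get_obs()["tool_pos"],env.get_obs()["force"])
cv2.imwrite("pics/g2.png",np.hstack([cv2.resize(w,(450,300)),cv2.resize(s,(350,300),interpolation=cv2.INTER_CUBIC)]))
E
```

```text
[0.58313307 0.0686432  0.00352539] [-1.04341031 -0.04398994  1.03184748]
```

View pics/g2.png

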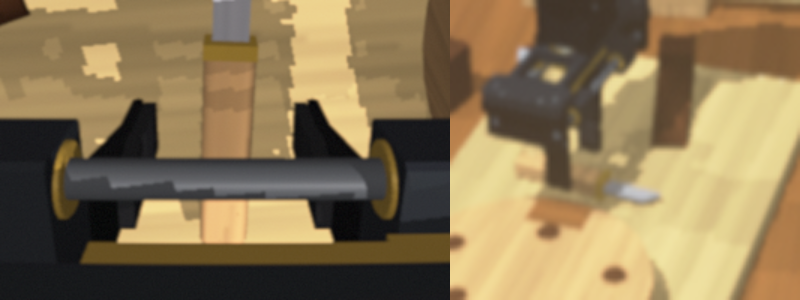

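Picture: fingers straddle the handle (wrist inset, tips at (145,105) and (305,105), handle at (228,150)) with still no contact. I'll keep descending with force feedback.

Emit:
{"api": "step_arm", "payload": {"moves": [{"dp":[0,0,3],"dr":[0,0,0],"fingers":0.4},{"dp":[0,0,3],"dr":[0,0,0],"fingers":0.4},{"dp":[0,0,2],"dr":[0,0,0],"fingers":0.4},{"dp":[0,0,0],"dr":[0,0,0],"fingers":0.4},{"dp":[0,0,0],"dr":[0,0,0],"fingers":0.4}]}}

```text
time_s: 6.75
tool_pos: [0.5834, 0.0687, -0.0042]
tool_rot: [180.0, 0.0, 167.5]
force: [0.2, -0.7, 0.6]
grip_width: 0.0521
grasp_force: 0.0
```

Emit:
{"api": "step_arm", "payload": {"moves": [{"dp":[0,0,2],"dr":[0,0,0],"fingers":0.4},{"dp":[0,0,0],"dr":[0,0,0],"fingers":0.4},{"dp":[0,0,0],"dr":[0,0,0],"fingers":0.4},{"dp":[0,0,0],"dr":[0,0,0],"fingers":0.4},{"dp":[0,0,0],"dr":[0,0,0],"fingers":0.4}]}}

```text
time_s: 7.38
tool_pos: [0.5834, 0.0687, -0.0062]
tool_rot: [180.0, 0.0, 167.5]
force: [0.6, -0.1, 0.7]
grip_width: 0.0519
grasp_force: 0.0
```

Emit:
{"api": "step_arm", "payload": {"moves": [{"dp":[0,0,2],"dr":[0,0,0],"fingers":0.4},{"dp":[0,0,0],"dr":[0,0,0],"fingers":0.4},{"dp":[0,0,0],"dr":[0,0,0],"fingers":1},{"dp":[0,0,0],"dr":[0,0,0],"fingers":1},{"dp":[0,0,0],"dr":[0,0,0],"fingers":1}]}}

```text
time_s: 8.0
tool_pos: [0.5833, 0.0687, -0.0082]
tool_rot: [180.0, 0.0, 167.5]
force: [-0.1, -0.2, -1.1]
grip_width: 0.03
grasp_force: 0.0
```

Emit:
{"api": "step_arm", "payload": {"moves": [{"dp":[0,0,0],"dr":[0,0,0],"fingers":1},{"dp":[0,0,0],"dr":[0,0,0],"fingers":1},{"dp":[0,0,0],"dr":[0,0,0],"fingers":1},{"dp":[0,0,0],"dr":[0,0,0],"fingers":1},{"dp":[0,0,0],"dr":[0,0,0],"fingers":1}]}}

```text
time_s: 8.62
tool_pos: [0.5833, 0.0688, -0.0082]
tool_rot: [180.0, 0.0, 167.5]
force: [-1.2, 0.6, 0.1]
grip_width: 0.02
grasp_force: 19.9
```

Emit:
{"api": "step_arm", "payload": {"moves": [{"dp":[0,0,-15],"dr":[0,0,0],"fingers":1},{"dp":[0,0,-30],"dr":[0,0,0],"fingers":1},{"dp":[0,0,-30],"dr":[0,0,0],"fingers":1},{"dp":[0,0,-30],"dr":[0,0,0.17],"fingers":1},{"dp":[0,0,-20],"dr":[0,0,0.17],"fingers":1}], "squeeze": 25}}

```text
time_s: 9.25
tool_pos: [0.5841, 0.0686, 0.1196]
tool_rot: [179.9, 0.1, 147.6]
force: [0.1, 1.0, -1.1]
grip_width: 0.02
grasp_force: 24.9
```

Emit:
{"api": "step_arm", "payload": {"moves": [{"dp":[0,0,0],"dr":[0,0,0.17],"fingers":1},{"dp":[0,0,0],"dr":[0,0,0.17],"fingers":1},{"dp":[0,0,0],"dr":[0,0,0.17],"fingers":1},{"dp":[0,0,0],"dr":[0,0,0.17],"fingers":1},{"dp":[0,0,0],"dr":[0,0,0.17],"fingers":1}]}}

```text
time_s: 9.88
tool_pos: [0.5834, 0.0685, 0.1178]
tool_rot: [179.9, -0.0, 98.9]
force: [0.4, 0.1, -1.1]
grip_width: 0.0198
grasp_force: 24.9
```

Emit:
{"api": "step_arm", "payload": {"moves": [{"dp":[-30,-8,0],"dr":[0,0,0.15],"fingers":1},{"dp":[-48,-13,0],"dr":[0,0,0],"fingers":1},{"dp":[-48,-13,0],"dr":[0,0,0],"fingers":1},{"dp":[-48,-13,0],"dr":[0,0,0],"fingers":1},{"dp":[-48,-13,0],"dr":[0,0,0],"fingers":1}]}}

```text
time_s: 10.5
tool_pos: [0.5302, -0.1564, 0.1179]
tool_rot: [179.9, -0.0, 90.7]
force: [0.6, -0.2, -0.6]
grip_width: 0.0195
grasp_force: 24.9
```

Emit:
{"api": "step_arm", "payload": {"moves": [{"dp":[-48,-14,0],"dr":[0,0,0],"fingers":1},{"dp":[-48,-14,0],"dr":[0,0,0],"fingers":1},{"dp":[-48,-14,0],"dr":[0,0,0],"fingers":1},{"dp":[-40,-12,0],"dr":[0,0,0],"fingers":1},{"dp":[0,0,0],"dr":[0,0,0],"fingers":1}]}}

```text
time_s: 11.12
tool_pos: [0.4763, -0.3442, 0.118]
tool_rot: [180.0, 0.1, 90.3]
force: [0.0, 0.6, -0.8]
grip_width: 0.0199
grasp_force: 24.9
```

```bash
python3 - <<'E'
from h import *
import pickle
for k in("top","wrist","side"):
    pickle.dump(env.camera_model(k),open(f"d_{k}.pkl","wb"));cv2.imwrite(f"pics/d_{k}.png",env.read_camera(k)[:,:,::-1])
o=env.get_obs();print(o["tool_pos"],o["tool_rot"],o["grip_width"],o["grasp_force"],o["qpos"],o["time_s"])
w=cv2.imread("pics/d_wrist.png");t=cv2.imread("pics/d_top.png")[190:300,370:510]
cv2.imwrite("pics/g3.png",np.hstack([cv2.resize(w,(450,338)),cv2.resize(t,(350,338),interpolation=cv2.INTER_CUBIC)]))
E
```

```text
[ 0.47934619 -0.33847609  0.11712351] [ 1.79955345e+02 -5.45257965e-02  9.07379135e+01] 0.019868166005863035 24.85868901014328 [ -2.49455147  15.86956126  41.48245311  99.09177061 -11.24357834
  69.2549975   42.65155339] 11.275
```

View pics/g3.png

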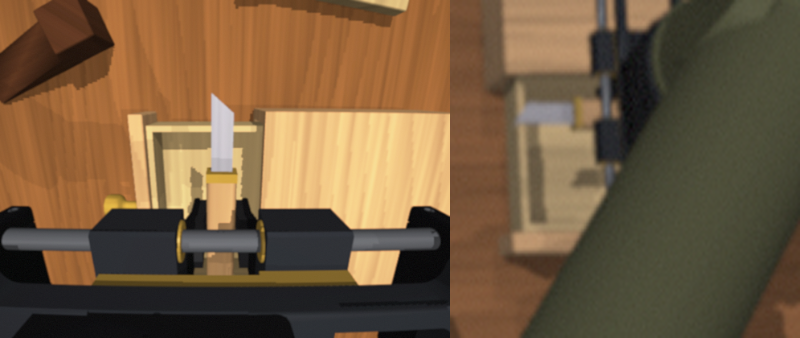

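The knife is held with its tip at (220,100). The drawer is seen at (205,170): inner front edge near column 150, chest front edge at column 264, left wall top at row 127.

```bash
python3 - <<'E'
from h import *
import pickle
np.set_printoptions(precision=4,suppress=True)
W=pickle.load(open("d_wrist.pkl","rb"));T=pickle.load(open("d_top.pkl","rb"));k=560/450
f=lambda *L:np.array(L)*k
print("chest front z85",onz(W,f((258,112),(265,160)),.085))
print("panel inner top",onz(W,f((147,127),(150,175)),.063))
print("wall inner top",onz(W,f((170,131),(250,131)),.063))
print("floor corner front-left",onz(W,f((163,150),),.022))
print("knife tip at tool",onz(W,f((213,93),),.13))
g=lambda *L:np.array([(x-450)/350*140+370 for x,y in L]),
top=lambda *L:[((x-450)/350*140+370,y/338*110+190) for x,y in L]
print("tri chest corner",tri(W,f((258,112),),T,top((502,75))),"tri wall corner",tri(W,f((147,127),),T,top((512,238))))
print("knife tip tri",tri(W,f((213,93),),T,top((517,112))))
E
```

```text
chest front z85 [[ 0.5104 -0.2748  0.085 ]
 [ 0.5192 -0.3193  0.085 ]]
panel inner top [[ 0.4026 -0.2914  0.063 ]
 [ 0.402  -0.3421  0.063 ]]
wall inner top [[ 0.4257 -0.2953  0.063 ]
 [ 0.5065 -0.2947  0.063 ]]
floor corner front-left [[ 0.4078 -0.3234  0.022 ]]
knife tip at tool [[ 0.4711 -0.2596  0.13  ]]
tri chest corner [[ 0.5155 -0.2753  0.0683  0.0052]] tri wall corner [[ 0.3967 -0.2905  0.0375  0.0081]]
knife tip tri [[ 0.4732 -0.2601  0.1778  0.0017]]
```

Emit:
{"api": "step_arm", "payload": {"moves": [{"dp":[-31,-11,0],"dr":[0,0,0],"fingers":1},{"dp":[-31,-11,0],"dr":[0,0,0],"fingers":1},{"dp":[0,0,25],"dr":[0,0,0],"fingers":1},{"dp":[0,0,20],"dr":[0,0,0],"fingers":1},{"dp":[0,0,10],"dr":[0,0,0],"fingers":1}]}}

```text
time_s: 11.9
tool_pos: [0.458, -0.3994, 0.0601]
tool_rot: [-179.9, -0.1, 90.8]
force: [-0.2, -0.4, 0.0]
grip_width: 0.0198
grasp_force: 24.9
```

Emit:
{"api": "step_arm", "payload": {"moves": [{"dp":[0,0,15],"dr":[0,0,0],"fingers":1},{"dp":[0,0,15],"dr":[0,0,0],"fingers":1},{"dp":[0,0,15],"dr":[0,0,0],"fingers":1},{"dp":[0,0,8],"dr":[0,0,0],"fingers":1},{"dp":[0,0,0],"dr":[0,0,0],"fingers":1}]}}

```text
time_s: 12.52
tool_pos: [0.457, -0.4015, 0.008]
tool_rot: [-179.9, -0.0, 90.7]
force: [0.1, 0.0, -1.0]
grip_width: 0.0199
grasp_force: 24.9
```

Emit:
{"api": "step_arm", "payload": {"moves": [{"dp":[0,0,5],"dr":[0,0,0],"fingers":1},{"dp":[0,0,5],"dr":[0,0,0],"fingers":1},{"dp":[0,0,2],"dr":[0,0,0],"fingers":1},{"dp":[0,0,0],"dr":[0,0,0],"fingers":1},{"dp":[0,0,0],"dr":[0,0,0],"fingers":1}]}}

```text
time_s: 13.15
tool_pos: [0.4577, -0.4018, -0.0031]
tool_rot: [180.0, 0.0, 90.7]
force: [-0.6, 1.1, -1.3]
grip_width: 0.02
grasp_force: 24.9
```

Emit:
{"api": "step_arm", "payload": {"moves": [{"dp":[0,0,0],"dr":[0,0,0],"fingers":0.6},{"dp":[0,0,0],"dr":[0,0,0],"fingers":0.6},{"dp":[0,0,0],"dr":[0,0,0],"fingers":0.6},{"dp":[0,0,0],"dr":[0,0,0],"fingers":0.6},{"dp":[0,0,0],"dr":[0,0,0],"fingers":0.6}]}}

```text
time_s: 13.78
tool_pos: [0.4575, -0.4017, -0.0032]
tool_rot: [180.0, -0.0, 90.7]
force: [-0.9, -0.1, 0.2]
grip_width: 0.0342
grasp_force: 0.0
```

Emit:
{"api": "step_arm", "payload": {"moves": [{"dp":[0,0,-15],"dr":[0,0,0],"fingers":0.6},{"dp":[0,0,-25],"dr":[0,0,0],"fingers":0.6},{"dp":[0,0,-30],"dr":[0,0,0],"fingers":0.6},{"dp":[0,0,-30],"dr":[0,0,0],"fingers":0.6},{"dp":[0,0,-20],"dr":[0,0,0],"fingers":0.6}]}}

```text
time_s: 14.4
tool_pos: [0.458, -0.4025, 0.1193]
tool_rot: [179.9, 0.1, 90.7]
force: [0.5, 1.2, -0.6]
grip_width: 0.0347
grasp_force: 0.0
```

```bash
python3 - <<'E'
from h import *
np.set_printoptions(precision=4,suppress=True)
W=env.camera_model("wrist");i=env.read_camera("wrist")[:,:,::-1];cv2.imwrite("pics/v1.png",i)
h=cv2.cvtColor(i,cv2.COLOR_BGR2HSV)
m=((h[:,:,1]<60)&(h[:,:,2]>90)).astype(np.uint8);_,l,st,c=cv2.connectedComponentsWithStats(m)
for k in range(1,len(st)):
    if st[k,4]>80:
        p=np.argwhere(l==k)[:,::-1].astype(np.float32);b=cv2.boxPoints(cv2.minAreaRect(p));print(st[k],b.round().tolist(),onz(W,b,.03).round(3).tolist() if st[k,1]<260 else "")
print(proj(W,[[.4577,-.317,.026],[.4577,-.367,.026],[.403,-.295,.063],[.516,-.295,.085]]))
E
```

```text
[267 118  17  56 790] [[267.0, 118.0], [283.0, 118.0], [283.0, 173.0], [267.0, 173.0]] [[0.45, -0.321, 0.03], [0.464, -0.32, 0.03], [0.465, -0.37, 0.03], [0.45, -0.37, 0.03]]
[   3  292   80   15 1006] [[3.0, 292.0], [82.0, 292.0], [82.0, 306.0], [3.0, 306.0]] 
[ 199  292  150   19 2561] [[199.0, 310.0], [199.0, 292.0], [348.0, 292.0], [348.0, 310.0]] 
[468 292  72  15 904] [[468.0, 292.0], [539.0, 292.0], [539.0, 306.0], [468.0, 306.0]] 
[[275.7369 113.9214]
 [275.0493 169.4292]
 [204.8196  82.0473]
 [360.1228  80.3417]]
```

Emit:
{"api": "step_arm", "payload": {"moves": [{"dp":[30,6,-10],"dr":[0,0,0],"fingers":0.1},{"dp":[50,11,0],"dr":[0,0,0],"fingers":0.1},{"dp":[50,11,0],"dr":[0,0,0],"fingers":0.1},{"dp":[50,11,0],"dr":[0,0,0],"fingers":0.1},{"dp":[50,11,0],"dr":[0,0,0],"fingers":0.1}]}}

```text
time_s: 15.08
tool_pos: [0.5046, -0.1694, 0.1265]
tool_rot: [-180.0, -0.0, 90.7]
force: [0.6, 0.0, -0.4]
grip_width: 0.0749
grasp_force: 0.0
```

Emit:
{"api": "step_arm", "payload": {"moves": [{"dp":[40,10,0],"dr":[0,0,0],"fingers":0.1},{"dp":[24,6,0],"dr":[0,0,-0.08],"fingers":0.1},{"dp":[0,0,0],"dr":[0,0,0],"fingers":0.1},{"dp":[0,0,0],"dr":[0,0,0],"fingers":0.1},{"dp":[0,0,0],"dr":[0,0,0],"fingers":0.1}]}}

```text
time_s: 15.7
tool_pos: [0.5195, -0.1092, 0.1268]
tool_rot: [-180.0, 0.0, 95.1]
force: [0.1, -0.3, 0.2]
grip_width: 0.0781
grasp_force: 0.0
```

```bash
python3 - <<'E'
from h import *
import pickle
np.set_printoptions(precision=4,suppress=True)
W=env.camera_model("wrist");o=env.get_obs();i=env.read_camera("wrist")[:,:,::-1];cv2.imwrite("pics/w4.png",i);pickle.dump(W,open("w4.pkl","wb"))
print(o["tool_pos"],o["tool_rot"],o["qpos"])
cv2.imwrite("pics/w4v.png",cv2.resize(i,(800,600)))
E
```

```text
[ 0.5195 -0.1092  0.1268] [-179.9911    0.0331   95.0821] [-22.3353   6.4813  33.6475 105.8623  -3.8104  68.7773  17.6061]
```

View pics/w4v.png

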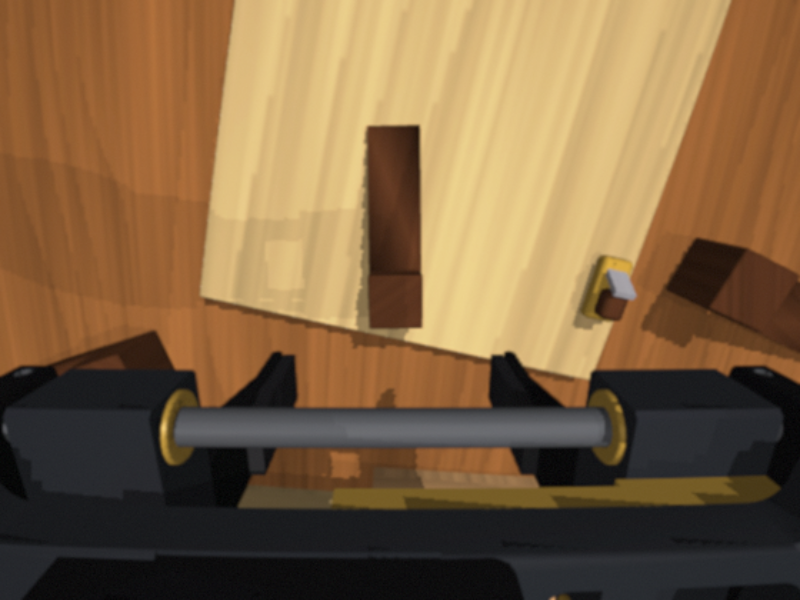

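The wrist view shows the wedge: thin end corners (367,127) and (420,125), ridge at row 273, butt end corners (371,327) and (421,326). It lies off the board's axis and slightly rotated. The plane is at (608,288), well clear. The tips are at (283,355) and (503,355).

```bash
python3 - <<'E'
from h import *
import pickle
np.set_printoptions(precision=4,suppress=True)
T=pickle.load(open("d_top.pkl","rb"));W=pickle.load(open("w4.pkl","rb"));W1=pickle.load(open("w1.pkl","rb"))
f=lambda *L:np.array(L)*.7
b=onz(W,f((371,327),(421,326),(372,274),(421,272)),.06);t=onz(W,f((367,127),(420,125)),.024)
print("butt",b,b.mean(0),"thin",t,t.mean(0));e=b[:2].mean(0);v=(t.mean(0)-e)[:2];print("end",e,"yaw",np.degrees(np.arctan2(v[1],v[0])),np.linalg.norm(v))
full=lambda L:np.array(L)/2.6+[200,130]
print("tri butt end",tri(T,full([(327,238),(325,200)]),W,f((371,327),(421,326))))
i=cv2.imread("pics/top0.png");h=cv2.cvtColor(i,cv2.COLOR_BGR2HSV);print("hsv board,bench,mould",h[255,200],h[280,250],h[200,150],h[180,270],h[215,160])
m=(h[:,:,2]>120)&(h[:,:,0]>14);m[:110]=0;m[285:]=0;m[:,348:]=0
m=cv2.morphologyEx(m.astype(np.uint8),cv2.MORPH_CLOSE,np.ones((9,9)))
c=max(cv2.findContours(m,0,cv2.CHAIN_APPROX_NONE)[0],key=cv2.contourArea)
X=onz(T,cv2.convexHull(c).reshape(-1,2),.02)[:,:2].astype(np.float32)
r=cv2.minAreaRect(X*1000);print("board rect",r)
# mould hue mask in top & w1
def circ(P):
    A=np.c_[2*P,np.ones(len(P))];s=np.linalg.lstsq(A,(P**2).sum(1),rcond=None)[0];return s[:2],np.sqrt(s[2]+s[:2]@s[:2])
w=cv2.imread("pics/w1.png");hw=cv2.cvtColor(w,cv2.COLOR_BGR2HSV)
print("w1 row165",[tuple(hw[110,x].tolist()) for x in range(330,400,6)])
print("w1 row165",[tuple(hw[210,x].tolist()) for x in range(330,400,6)])
print("top row",[tuple(h[180,x].tolist()) for x in range(196,222,2)])
E
```

```text
butt [[ 0.5068 -0.1247  0.06  ]
 [ 0.5383 -0.1212  0.06  ]
 [ 0.5049 -0.0905  0.06  ]
 [ 0.5345 -0.0866  0.06  ]] [ 0.5211 -0.1057  0.06  ] thin [[ 0.4934 -0.0034  0.024 ]
 [ 0.5268  0.0008  0.024 ]] [ 0.5101 -0.0013  0.024 ]
end [ 0.5226 -0.123   0.06  ] yaw 95.83890839049617 0.12229368221063482
tri butt end [[ 0.5052 -0.1272  0.0495  0.0037]
 [ 0.5392 -0.1252  0.0479  0.0007]]
hsv board,bench,mould [ 19  91 165] [ 12 133 117] [ 14 108 158] [ 18  91 173] [ 14 104 176]
board rect ((575.1543579101562, 182.28208923339844), (666.972900390625, 302.0977783203125), 82.22761535644531)
w1 row165 [(18, 112, 166), (19, 111, 131), (19, 113, 145), (19, 114, 130), (19, 109, 131), (15, 125, 96), (16, 124, 224), (15, 122, 223), (15, 125, 223), (16, 124, 223), (16, 126, 223), (16, 124, 224)]
w1 row165 [(20, 111, 214), (19, 111, 138), (19, 111, 140), (19, 110, 141), (15, 125, 139), (16, 125, 218), (16, 126, 219), (16, 127, 218), (15, 125, 219), (15, 124, 220), (16, 125, 221), (16, 126, 221)]
top row [(15, 114, 145), (14, 112, 150), (15, 112, 155), (14, 107, 162), (15, 108, 166), (15, 105, 160), (15, 100, 102), (19, 91, 101), (18, 89, 106), (18, 89, 106), (19, 91, 107), (18, 90, 128), (19, 90, 162)]
```

```bash
python3 - <<'E'
from h import *
import pickle
from scipy.optimize import least_squares
np.set_printoptions(precision=4,suppress=True)
W1=pickle.load(open("w1.pkl","rb"));T=pickle.load(open("d_top.pkl","rb"))
def fit(P):
    g=lambda s:np.linalg.norm(P-s[:2],axis=1)-s[2]
    s=least_squares(g,[P[:,0].mean(),P[:,1].mean()+.05,.1],loss="soft_l1",f_scale=.002);return s.x,np.abs(g(s.x)).mean()
ub=np.array([np.cos(np.radians(82.23)),np.sin(np.radians(82.23))]);cb=np.array([.5752,.1823])
def rep(n,P):
    s,e=fit(P);c=s[:2];a=(c-cb)@ub;l=(c-cb)@[-ub[1],ub[0]];print(n,s,e,"axis pos",a,"lat",l,"end at board x",a-s[2],"world",c-ub*s[2], "with r104:",c-ub*.104,len(P))
h=cv2.cvtColor(cv2.imread("pics/w1.png"),cv2.COLOR_BGR2HSV)
P=[]
for y in range(85,235,3):
    if 142<y<196: continue
    xs=[x for x in range(335,430) if h[y,x,0]<=17 and h[y,x,2]>190 and h[y,x+3,2]>190]
    if xs:P.append((xs[0]-.5,y))
rep("w1 top face",onz(W1,P,.06)[:,:2])
h=cv2.cvtColor(cv2.imread("pics/top0.png"),cv2.COLOR_BGR2HSV);P=[]
for y in range(155,225,2):
    xs=[x for x in range(222,180,-1) if h[y,x,0]<=16 and h[y,x,2]>125]
    if xs:P.append((xs[0]+.5,y))
print(P[::4]);rep("top",onz(T,P,.06)[:,:2])
E
```

```text
w1 top face [0.5839 0.2588 0.1091] 0.0007867475672471685 axis pos 0.07699409808352842 lat 0.0016847479915245542 end at board x -0.03211782564860367 world [0.5692 0.1507] with r104: [0.5699 0.1558] 33
[(195.5, 155), (203.5, 163), (207.5, 171), (207.5, 179), (194.5, 187), (193.5, 195), (203.5, 203), (201.5, 211), (193.5, 219)]
top [0.5881 0.2914 0.1369] 0.007589567431667106 axis pos 0.10982264300168698 lat 0.002010166199261557 end at board x -0.027059099365452005 world [0.5695 0.1558] with r104: [0.574  0.1883] 35
```

Emit:
{"api": "step_arm", "payload": {"moves": [{"dp":[3,2,25],"dr":[0,0,-0.013],"fingers":0.25},{"dp":[0,0,35],"dr":[0,0,0],"fingers":0.25},{"dp":[0,0,30],"dr":[0,0,0],"fingers":0.25},{"dp":[0,0,25],"dr":[0,0,0],"fingers":0.25},{"dp":[0,0,10],"dr":[0,0,0],"fingers":0.25}], "squeeze": 35}}

```text
time_s: 16.38
tool_pos: [0.5204, -0.1046, 0.0004]
tool_rot: [-179.9, 0.0, 95.9]
force: [0.6, 0.4, -0.5]
grip_width: 0.0654
grasp_force: 0.0
```

Emit:
{"api": "step_arm", "payload": {"moves": [{"dp":[0,0,3],"dr":[0,0,0],"fingers":0.25},{"dp":[0,0,3],"dr":[0,0,0],"fingers":0.25},{"dp":[0,0,0],"dr":[0,0,0],"fingers":0.7},{"dp":[0,0,0],"dr":[0,0,0],"fingers":1},{"dp":[0,0,0],"dr":[0,0,0],"fingers":1}]}}

```text
time_s: 17.0
tool_pos: [0.522, -0.1038, -0.0038]
tool_rot: [180.0, -0.0, 96.0]
force: [-0.2, 0.3, 0.7]
grip_width: 0.0432
grasp_force: 0.0
```

Emit:
{"api": "step_arm", "payload": {"moves": [{"dp":[0,0,0],"dr":[0,0,0],"fingers":1},{"dp":[0,0,0],"dr":[0,0,0],"fingers":1},{"dp":[0,0,0],"dr":[0,0,0],"fingers":1},{"dp":[0,0,0],"dr":[0,0,0],"fingers":1},{"dp":[0,0,0],"dr":[0,0,0],"fingers":1}]}}

```text
time_s: 17.62
tool_pos: [0.5218, -0.1038, -0.0041]
tool_rot: [180.0, -0.0, 96.0]
force: [-1.1, 0.4, 3.8]
grip_width: 0.0341
grasp_force: 35.0
```

Emit:
{"api": "step_arm", "payload": {"moves": [{"dp":[0,0,0],"dr":[0,0,0.08],"fingers":1},{"dp":[0,0,0],"dr":[0,0,0.1],"fingers":1},{"dp":[0,0,0],"dr":[0,0,0.06],"fingers":1},{"dp":[10,4,0],"dr":[0,0,0],"fingers":1},{"dp":[15,4,0],"dr":[0,0,0],"fingers":1}]}}

```text
time_s: 18.25
tool_pos: [0.5336, -0.0802, -0.0041]
tool_rot: [180.0, 0.0, 82.3]
force: [-0.3, -2.2, 4.5]
grip_width: 0.0337
grasp_force: 35.0
```

Emit:
{"api": "step_arm", "payload": {"moves": [{"dp":[20,4,0],"dr":[0,0,0],"fingers":1},{"dp":[20,0,0],"dr":[0,0,0],"fingers":1},{"dp":[20,0,0],"dr":[0,0,0],"fingers":1},{"dp":[15,0,0],"dr":[0,0,0],"fingers":1},{"dp":[0,0,0],"dr":[0,0,0],"fingers":1}]}}

```text
time_s: 18.88
tool_pos: [0.5479, -0.0027, -0.004]
tool_rot: [180.0, -0.2, 82.5]
force: [0.0, 2.6, 4.4]
grip_width: 0.0342
grasp_force: 35.0
```

```bash
python3 - <<'E'
from h import *
import pickle
np.set_printoptions(precision=4,suppress=True)
W=env.camera_model("wrist");o=env.get_obs();i=env.read_camera("wrist")[:,:,::-1];cv2.imwrite("pics/w5.png",i);pickle.dump(W,open("w5.pkl","wb"))
s=env.read_camera("side")[:,:,::-1];cv2.imwrite("pics/s5.png",s)
p=o["tool_pos"];print(p,o["tool_rot"],o["force"])
u=np.array([.1352,.9908]);E=np.array([.5693,.153]);print("along to E",(E-p[:2])@u,"lat",(E-p[:2])@[-u[1],u[0]])
h=cv2.cvtColor(i,cv2.COLOR_BGR2HSV)
m=((h[:,:,2]<85)&(h[:,:,2]>20)&(h[:,:,1]>90)).astype(np.uint8);m[250:]=0
_,l,st,c=cv2.connectedComponentsWithStats(m)
for k in range(1,len(st)):
    if st[k,4]>300:
        q=np.argwhere(l==k)[:,::-1].astype(np.float32);print(st[k],cv2.approxPolyDP(cv2.convexHull(q),3,True)[:,0].tolist())
# mould top face arc
P=[]
for x in range(180,380,4):
    ys=[y for y in range(240,3,-1) if h[y,x,0]<=17 and h[y,x,2]>190 and h[y-3,x,2]>190 and h[y,x,0]>=13]
    if ys:P.append((x,ys[0]+.5))
print(P[::5])
X=onz(W,P,.06);print(X[::5])
pred=proj(W,[list(E)+[.06],list(E)+[.03],list(p[:2]+u*.106)+[.024]]);print("pred E top,bottom, thin",pred)
E
```

```text
[ 0.5479 -0.0027 -0.004 ] [179.9573  -0.1574  82.4586] [0.0205 2.5597 4.4004]
along to E 0.15712364618220812 lat -0.00017187942275320687
[ 254   71   53  129 3437] [[305.0, 199.0], [295.0, 193.0], [281.0, 164.0], [254.0, 72.0], [306.0, 71.0]]
[ 240  116   53  134 3528] [[292.0, 249.0], [240.0, 248.0], [243.0, 116.0], [292.0, 212.0]]
[]Traceback (most recent call last):
  File "<stdin>", line 20, in <module>
  File "h.py", line 9, in onz
    c,d=ray(m,uv); return c+d*((z-c[2])/d[:,2])[:,None]
        ~~~^^^^^^
  File "h.py", line 5, in ray
    s=cv2.undistortPoints(np.array(uv,float).reshape(-1,1,2),K(m),np.array([m["k1"],0,0,0.])).reshape(-1,2)
      ~~~~~~~~~~~~~~~~~~~^^^^^^^^^^^^^^^^^^^^^^^^^^^^^^^^^^^^^^^^^^^^^^^^^^^^^^^^^^^^^^^^^^^^
cv2.error: OpenCV(4.12.0) /io/opencv/modules/calib3d/src/undistort.dispatch.cpp:347: error: (-215:Assertion failed) CV_IS_MAT(_src) && CV_IS_MAT(_dst) && (_src->rows == 1 || _src->cols == 1) && (_dst->rows == 1 || _dst->cols == 1) && _src->cols + _src->rows - 1 == _dst->rows + _dst->cols - 1 && (CV_MAT_TYPE(_src->type) == CV_32FC2 || CV_MAT_TYPE(_src->type) == CV_64FC2) && (CV_MAT_TYPE(_dst->type) == CV_32FC2 || CV_MAT_TYPE(_dst->type) == CV_64FC2) in function 'cvUndistortPointsInternal'
```

```bash
python3 - <<'E'
from h import *
import pickle
np.set_printoptions(precision=4,suppress=True)
W=pickle.load(open("w5.pkl","rb"));i=cv2.imread("pics/w5.png");h=cv2.cvtColor(i,cv2.COLOR_BGR2HSV)
t=onz(W,[(254,72),(306,71)],.024);print("thin",t,t.mean(0))
E=np.array([.5693,.153]);u=np.array([.1352,.9908]);print("gap",(E-t.mean(0)[:2])@u,"lat",(E-t.mean(0)[:2])@[-u[1],u[0]])
print(proj(W,[list(E)+[.06],list(E)+[.03]]))
for x in(220,280,340):print(x,[h[y,x].tolist() for y in range(0,70,4)])
E
```

```text
thin [[0.5505 0.1005 0.024 ]
 [0.5766 0.0976 0.024 ]] [0.5636 0.099  0.024 ]
gap 0.05424671151589588 lat 0.0016059066378915068
[[ 278.4265 -105.779 ]
 [ 277.6151  -59.2408]]
220 [[19, 110, 141], [19, 110, 142], [19, 112, 141], [19, 112, 141], [18, 112, 141], [19, 111, 219], [19, 111, 219], [19, 109, 218], [19, 111, 219], [19, 111, 220], [19, 109, 220], [19, 111, 220], [20, 110, 221], [19, 110, 221], [19, 109, 222], [19, 109, 223], [19, 108, 222], [20, 109, 222]]
280 [[20, 111, 147], [20, 109, 147], [19, 110, 148], [19, 110, 148], [19, 112, 144], [19, 109, 191], [19, 110, 213], [19, 111, 213], [19, 108, 214], [19, 110, 215], [19, 110, 214], [19, 110, 214], [19, 111, 216], [19, 108, 217], [19, 109, 216], [19, 109, 217], [19, 110, 216], [19, 111, 207]]
340 [[19, 112, 143], [19, 111, 142], [19, 111, 221], [20, 110, 220], [20, 109, 219], [20, 111, 221], [19, 111, 221], [19, 111, 221], [19, 112, 221], [19, 111, 221], [20, 109, 222], [19, 110, 221], [19, 108, 222], [19, 109, 220], [19, 109, 220], [19, 108, 222], [19, 108, 221], [19, 108, 221]]
```

Emit:
{"api": "step_arm", "payload": {"moves": [{"dp":[14,1,0],"dr":[0,0,0],"fingers":1},{"dp":[16,0,0],"dr":[0,0,0],"fingers":1},{"dp":[16,0,0],"dr":[0,0,0],"fingers":1},{"dp":[14,0,0],"dr":[0,0,0],"fingers":1},{"dp":[4,0,0],"dr":[0,0,0],"fingers":1}]}}

```text
time_s: 19.6
tool_pos: [0.5569, 0.0566, -0.004]
tool_rot: [180.0, 0.1, 82.3]
force: [-0.6, -5.1, 6.9]
grip_width: 0.0335
grasp_force: 35.0
```

Emit:
{"api": "step_arm", "payload": {"moves": [{"dp":[0.5,0,0],"dr":[0,0,0],"fingers":1},{"dp":[0.5,0,0],"dr":[0,0,0],"fingers":1},{"dp":[0.5,0,0],"dr":[0,0,0],"fingers":1},{"dp":[0.5,0,0],"dr":[0,0,0],"fingers":1},{"dp":[0.5,0,0],"dr":[0,0,0],"fingers":1}]}}

```text
time_s: 20.23
tool_pos: [0.557, 0.0577, -0.0041]
tool_rot: [180.0, 0.1, 82.2]
force: [-0.9, -4.4, 6.5]
grip_width: 0.034
grasp_force: 35.0
```

```bash
cat > chk.py <<'E'
from h import *
import sys
np.set_printoptions(precision=4,suppress=True)
s=env.read_camera("side")[:,:,::-1];cv2.imwrite(f"pics/{sys.argv[1]}.png",s)
o=env.get_obs();p=o["tool_pos"];u=np.array([.1352,.9908]);E=np.array([.5693,.153])
print(p,o["tool_rot"],o["force"],"to E",(E-p[:2])@u,o["time_s"])
a=cv2.imread("pics/s5.png",0).astype(np.float32);b=cv2.cvtColor(s,cv2.COLOR_BGR2GRAY).astype(np.float32)
S=env.camera_model("side")
for xb in(0.0,.03,.06,.1,.15,.2,.27):
    X=np.r_[np.array([.5752,.1823])+xb*np.array([.1352,.9908]),.06]
    (x,y),(x2,y2)=proj(S,[X,X+[0,0,.01]]);x,y=int(x),int(y);w=16
    A,B=a[y-w:y+w,x-w:x+w],b[y-w:y+w,x-w:x+w]
    if A.shape!=(32,32): continue
    d,r=cv2.phaseCorrelate(A,B,cv2.createHanningWindow((32,32),cv2.CV_32F))
    print(xb,(x,y),"px/10mm",round(y2-y,1),"shift",np.round(d,2),round(r,2))
E
python3 chk.py s6
```

```text
[ 0.557   0.0577 -0.0041] [179.9915   0.1069  82.1649] [-0.4063 -4.3884  6.0855] to E 0.09611506957364552 20.275
0.0 (249, 252) px/10mm -3.4 shift [-0.17 -0.29] 0.84
0.03 (244, 258) px/10mm -2.8 shift [0.01 0.  ] 1.0
0.06 (240, 265) px/10mm -2.9 shift [0.04 0.  ] 0.99
0.1 (233, 275) px/10mm -3.2 shift [0.01 0.01] 1.0
0.15 (224, 288) px/10mm -3.5 shift [0. 0.] 1.0
0.2 (215, 301) px/10mm -3.0 shift [-0.01 -0.01] 1.0
0.27 (201, 322) px/10mm -3.4 shift [ 0.   -0.02] 1.0
```

Emit:
{"api": "step_arm", "payload": {"moves": [{"dp":[2,0,0],"dr":[0,0,0],"fingers":1},{"dp":[2,0,0],"dr":[0,0,0],"fingers":1},{"dp":[2,0,0],"dr":[0,0,0],"fingers":1},{"dp":[1,0,0],"dr":[0,0,0],"fingers":1},{"dp":[1,0,0],"dr":[0,0,0],"fingers":1}]}}

```text
time_s: 20.9
tool_pos: [0.5582, 0.0656, -0.0041]
tool_rot: [180.0, 0.1, 82.2]
force: [-0.9, -4.4, 5.0]
grip_width: 0.0335
grasp_force: 35.0
```

Emit:
{"api": "step_arm", "payload": {"moves": [{"dp":[0.5,0,0],"dr":[0,0,0],"fingers":1},{"dp":[0.5,0,0],"dr":[0,0,0],"fingers":1},{"dp":[0.5,0,0],"dr":[0,0,0],"fingers":1},{"dp":[0.5,0,0],"dr":[0,0,0],"fingers":1},{"dp":[0.5,0,0],"dr":[0,0,0],"fingers":1}]}}

```text
time_s: 21.52
tool_pos: [0.5585, 0.0681, -0.004]
tool_rot: [180.0, 0.1, 82.2]
force: [-1.7, -4.0, 6.3]
grip_width: 0.034
grasp_force: 35.0
```

Emit:
{"api": "step_arm", "payload": {"moves": [{"dp":[0.5,0,0],"dr":[0,0,0],"fingers":1},{"dp":[0.5,0,0],"dr":[0,0,0],"fingers":1},{"dp":[0.5,0,0],"dr":[0,0,0],"fingers":1},{"dp":[0.5,0,0],"dr":[0,0,0],"fingers":1},{"dp":[0.5,0,0],"dr":[0,0,0],"fingers":1}]}}

```text
time_s: 22.15
tool_pos: [0.5587, 0.07, -0.0041]
tool_rot: [180.0, 0.1, 82.2]
force: [-0.7, -6.4, 7.0]
grip_width: 0.0339
grasp_force: 35.0
```

Emit:
{"api": "step_arm", "payload": {"moves": [{"dp":[0.5,0,0],"dr":[0,0,0],"fingers":1},{"dp":[0.5,0,0],"dr":[0,0,0],"fingers":1},{"dp":[0.5,0,0],"dr":[0,0,0],"fingers":1},{"dp":[0.5,0,0],"dr":[0,0,0],"fingers":1},{"dp":[0.5,0,0],"dr":[0,0,0],"fingers":1}]}}

```text
time_s: 22.78
tool_pos: [0.5588, 0.0705, -0.0041]
tool_rot: [-180.0, 0.3, 82.1]
force: [-2.1, -8.7, 8.3]
grip_width: 0.0337
grasp_force: 35.0
```

```bash
python3 chk.py s7
```

```text
[ 0.5589  0.0705 -0.0041] [-179.9862    0.2591   82.0902] [-1.7461 -8.5303  7.5573] to E 0.08313035832953235 22.825
0.0 (249, 252) px/10mm -3.4 shift [ 0.   -0.16] 0.81
0.03 (244, 258) px/10mm -2.8 shift [ 0.02 -0.02] 1.0
0.06 (240, 265) px/10mm -2.9 shift [ 0.02 -0.01] 0.99
0.1 (233, 275) px/10mm -3.2 shift [ 0.01 -0.  ] 1.0
0.15 (224, 288) px/10mm -3.5 shift [0.   0.01] 1.0
0.2 (215, 301) px/10mm -3.0 shift [ 0.   -0.02] 1.0
0.27 (201, 322) px/10mm -3.4 shift [ 0.02 -0.01] 1.0
```

Emit:
{"api": "step_arm", "payload": {"moves": [{"dp":[0.7,0,0],"dr":[0,0,0],"fingers":1},{"dp":[0.7,0,0],"dr":[0,0,0],"fingers":1},{"dp":[0.7,0,0],"dr":[0,0,0],"fingers":1},{"dp":[0.7,0,0],"dr":[0,0,0],"fingers":1},{"dp":[0.7,0,0],"dr":[0,0,0],"fingers":1}], "squeeze": 50}}

```text
time_s: 23.45
tool_pos: [0.5593, 0.0727, -0.0041]
tool_rot: [-180.0, 0.3, 82.0]
force: [-2.3, -10.6, 7.9]
grip_width: 0.034
grasp_force: 50.0
```

Emit:
{"api": "step_arm", "payload": {"moves": [{"dp":[0.7,0,0],"dr":[0,0,0],"fingers":1},{"dp":[0.7,0,0],"dr":[0,0,0],"fingers":1},{"dp":[0.7,0,0],"dr":[0,0,0],"fingers":1},{"dp":[0.7,0,0],"dr":[0,0,0],"fingers":1},{"dp":[0.7,0,0],"dr":[0,0,0],"fingers":1}]}}

```text
time_s: 24.08
tool_pos: [0.5599, 0.0757, -0.0041]
tool_rot: [-180.0, 0.4, 82.0]
force: [-2.0, -11.8, 7.7]
grip_width: 0.0335
grasp_force: 50.0
```

```bash
python3 chk.py s8
```

```text
[ 0.5599  0.0758 -0.0041] [179.9991   0.3515  82.0277] [ -1.7483 -10.705    6.8666] to E 0.0777599820840134 24.125
0.0 (249, 252) px/10mm -3.4 shift [-0.18 -0.03] 0.91
0.03 (244, 258) px/10mm -2.8 shift [-0.19  0.  ] 1.0
0.06 (240, 265) px/10mm -2.9 shift [-0.02  0.02] 1.0
0.1 (233, 275) px/10mm -3.2 shift [0.01 0.02] 1.0
0.15 (224, 288) px/10mm -3.5 shift [-0.01  0.06] 1.0
0.2 (215, 301) px/10mm -3.0 shift [-0.09  0.04] 1.0
0.27 (201, 322) px/10mm -3.4 shift [-0.05  0.21] 0.99
```

Emit:
{"api": "step_arm", "payload": {"moves": [{"dp":[0.9,0,0],"dr":[0,0,0],"fingers":1},{"dp":[0.9,0,0],"dr":[0,0,0],"fingers":1},{"dp":[0.9,0,0],"dr":[0,0,0],"fingers":1},{"dp":[0.9,0,0],"dr":[0,0,0],"fingers":1},{"dp":[0.9,0,0],"dr":[0,0,0],"fingers":1}]}}

```text
time_s: 24.75
tool_pos: [0.5606, 0.08, -0.0041]
tool_rot: [180.0, 0.4, 82.0]
force: [-1.6, -12.3, 8.1]
grip_width: 0.0335
grasp_force: 50.0
```

Emit:
{"api": "step_arm", "payload": {"moves": [{"dp":[0.9,0,0],"dr":[0,0,0],"fingers":1},{"dp":[0.9,0,0],"dr":[0,0,0],"fingers":1},{"dp":[0.9,0,0],"dr":[0,0,0],"fingers":1},{"dp":[0.9,0,0],"dr":[0,0,0],"fingers":1},{"dp":[0.5,0,0],"dr":[0,0,0],"fingers":1}]}}

```text
time_s: 25.38
tool_pos: [0.5611, 0.0841, -0.0041]
tool_rot: [180.0, 0.4, 82.0]
force: [-1.6, -11.6, 7.9]
grip_width: 0.0336
grasp_force: 50.0
```

```bash
python3 chk.py s9; python3 - <<'E'
from h import *
np.set_printoptions(precision=3,suppress=True)
S=env.camera_model("side");a=cv2.imread("pics/s5.png",0);u=np.array([.1352,.9908,0]);c=np.array([.5752,.1823,.06])
M=np.zeros_like(a);pts=[]
for xb in np.arange(0.0,.285,.02):
  for l in(-.04,0,.04):pts.append(c+u*xb+l*np.array([-.9908,.1352,0]))
pts=np.array(pts);P=proj(S,pts).astype(np.float32).reshape(-1,1,2)
cr=cv2.goodFeaturesToTrack(a,150,.02,4,mask=cv2.fillConvexPoly(M,cv2.convexHull(P.round().astype(np.int32)),255))
for n in("s6","s7","s8","s9"):
  b=cv2.imread(f"pics/{n}.png",0)
  q,st,e=cv2.calcOpticalFlowPyrLK(a,b,cr,None,winSize=(13,13),maxLevel=1)
  p=cr[:,0];d=q[:,0]-p;ok=(st[:,0]==1)&(e[:,0]<12)&(np.abs(d).max(1)<3);p,d=p[ok],d[ok]
  X=onz(S,p,.06);t=((X-c)@u);r=np.clip((.272-t)/.30,0,1.1)   # pivot on far batten-ish
  J=lambda v:(proj(S,X+.005*v)-proj(S,X-.005*v))/10           # px per mm
  js=J(u);jl=J(np.array([0,0,1.]))*r[:,None];jn=J(np.array([-u[1],u[0],0]))
  A=np.c_[js.ravel(),jl.ravel(),jn.ravel()];y=d.ravel();k=np.ones(len(y),bool)
  for _ in range(4):
    s=np.linalg.lstsq(A[k],y[k],rcond=None)[0];k=np.abs(A@s-y)<.3
  print(n,"slide,lift,lateral mm",s,k.sum(),"resid",np.std((A@s-y)[k]))
E
```

```text
[ 0.5611  0.0842 -0.0041] [179.9949   0.3588  82.0198] [ -0.7764 -11.5612   8.3804] to E 0.06927368871590771 25.425
0.0 (249, 252) px/10mm -3.4 shift [-0.19 -0.73] 0.96
0.03 (244, 258) px/10mm -2.8 shift [-0.27 -0.32] 0.93
0.06 (240, 265) px/10mm -2.9 shift [ 0.   -0.07] 0.95
0.1 (233, 275) px/10mm -3.2 shift [-0.01 -0.02] 1.0
0.15 (224, 288) px/10mm -3.5 shift [-0.06 -0.05] 1.0
0.2 (215, 301) px/10mm -3.0 shift [-0.05  0.06] 0.98
0.27 (201, 322) px/10mm -3.4 shift [-0.05  0.23] 0.99
s6 slide,lift,lateral mm [-0.01  -0.047 -0.005] 24 resid 0.003927429771108037
s7 slide,lift,lateral mm [-0.017 -0.058 -0.002] 24 resid 0.010792607585460523
s8 slide,lift,lateral mm [ 1.529  0.969 -0.044] 24 resid 0.06543922329366934
s9 slide,lift,lateral mm [ 1.54   2.962 -0.172] 24 resid 0.06642921012290486
```

Emit:
{"api": "step_arm", "payload": {"moves": [{"dp":[0.7,0,0],"dr":[0,0,0],"fingers":1},{"dp":[0.7,0,0],"dr":[0,0,0],"fingers":1},{"dp":[0,0,0],"dr":[0,0,0],"fingers":1},{"dp":[0,0,0],"dr":[0,0,0],"fingers":1},{"dp":[0,0,0],"dr":[0,0,0],"fingers":1}]}}

```text
time_s: 26.05
tool_pos: [0.5614, 0.0856, -0.004]
tool_rot: [180.0, 0.4, 82.0]
force: [-1.2, -11.1, 8.5]
grip_width: 0.0339
grasp_force: 50.0
```

Emit:
{"api": "step_arm", "payload": {"moves": [{"dp":[0,0,0],"dr":[0,0,0],"fingers":1},{"dp":[0,0,0],"dr":[0,0,0],"fingers":1},{"dp":[0,0,0],"dr":[0,0,0],"fingers":1},{"dp":[0,0,0],"dr":[0,0,0],"fingers":1},{"dp":[0,0,0],"dr":[0,0,0],"fingers":1}]}}

```text
time_s: 26.68
tool_pos: [0.5613, 0.0856, -0.0041]
tool_rot: [180.0, 0.4, 82.0]
force: [-1.6, -10.6, 7.5]
grip_width: 0.0339
grasp_force: 50.0
```

```bash
python3 chk.py s10
```

```text
[ 0.5613  0.0856 -0.0041] [179.9933   0.3527  82.0177] [ -0.8995 -11.6921   7.3528] to E 0.06786202716124048 26.725
0.0 (249, 252) px/10mm -3.4 shift [-0.13 -1.02] 1.01
0.03 (244, 258) px/10mm -2.8 shift [-0.12 -0.51] 0.91
0.06 (240, 265) px/10mm -2.9 shift [ 0.11 -0.04] 0.92
0.1 (233, 275) px/10mm -3.2 shift [-0.01 -0.01] 0.99
0.15 (224, 288) px/10mm -3.5 shift [-0.05 -0.04] 1.0
0.2 (215, 301) px/10mm -3.0 shift [-0.04  0.02] 0.99
0.27 (201, 322) px/10mm -3.4 shift [-0.03  0.23] 0.99
```

The pose is steady, the lift is about 3.3 mm and the wedge is still held, so I'm handing the job in.

```bash
python3 -c "
from cell import env
print(env.sign_off())"
```

```text
the job is handed in; nothing more can be done
None
```

I handed the job in at 26.7 s: the knife lies in the drawer, and the gripper still holds the wedge under the mould's lower end, lifted about 3.3 mm by my camera and travel estimate; the mould also slid about 1.5 mm towards the dowels.

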